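Press the backing shoe down and slide it home under the drag spring

TASK

Load the aluminium backing shoe into the spring clamp station: with the fingertips press the shoe down hard onto its sprung bed and, keeping it pressed, slide it along the rails under the bridge and the brass leaf spring until it is fully home against the end stop, then let go and leave it there. Only press and push the shoe, never lift it or tip it out of the rails, and leave the other things on the bench where they are.

Things in the scene. Friction and masses are not known exactly. Their poses are not given: they have to be found in the camera images.
- station: Spring clamp station, fixed to the bench: grey base plate 300 x 110 x 8 mm (x = -210 to 90 mm) with two rails, a bridge, an end stop, a sprung bed and a leaf spring. Origin on the bench top, on the track's centre line, below the upstream face of the bridge; x is the sliding direction towards the end stop, y across the track, z up
- rail_start (a point): start of the rails, (-210, 0, 35) mm in the station's frame. The two dark steel rails run along x for the whole base: inner faces at y = +-26.5 mm, outer at +-36.5 mm, tops 35 mm above the bench
- bridge_front (a point): middle of the lower upstream edge of the steel bridge, (0, 0, 41) mm in the station's frame. The bridge crosses the rails from x = 0 to 18 mm, 73 mm wide, underside 41 mm and top 55 mm above the bench (bolt heads and spring root up to 60 mm)
- stop_face (a point): point on the steel end stop's face, (70, 0, 30) mm in the station's frame; the stop's top is 40 mm above the bench
- bed (a joint): how far the black bed between the rails (51 mm wide, x = -206 to 66 mm, top 30 mm above the bench when up) is pressed straight down against its springs: 0 to 0.009 m (hard stop). With the shoe on it some 7 N start it down and each further mm takes 1 N more: about 12 N at 5 mm, 15 N at 8 mm
- leaf (a joint): angle (rad) by which the brass leaf (drag) spring is lifted: 0 at rest, about 0.19 when it lies on a shoe clamped under the bridge. 30 mm wide, hinged at the bridge's downstream top edge, sloping down in the sliding direction; presses down with 3 to 5 N and gives way when a shoe's nose is pushed under it
- leaf_tip (a point): free tip of the leaf spring; at rest at x = 58 mm, 33 mm above the bench in the station's frame
- shoe: The backing shoe: loose flat aluminium bar 140 (x) x 50 (y) x 16 mm (z), 0.2 to 0.36 kg, lying on the bed with 1.5 mm play to each rail. Origin at the centre of its underside; x points along the station's x, nose at x = 70 mm. On the raised bed its top is 46 mm above the bench, 5 mm too high for the bridge. Home: nose on the end stop, origin above the station's origin
- thumb_rib (a point): middle of the top of the raised rib across the shoe's top, made to push against: x = -21 to -15 mm in the shoe's frame, 44 mm wide (y), 7 mm higher than the shoe's top
- press_pad (a point): middle of the shoe's bare flat top behind the rib (x = -70 to -21 mm), the place to press; 16 mm above the shoe's underside. When let go at home, the bed lifts the shoe against the bridge and it stays clamped there
- spare_plate: bystander: flat steel plate 110 x 40 x 12 mm with a short stud, no rib, lying beside the station; origin at the centre of its underside
- flange: bystander: steel ring 60 mm across, 22 mm high; origin at the centre of its underside
- pumice: bystander: grey abrasive block 75 x 45 x 35 mm; origin at the centre of its underside
- elbow: bystander: copper pipe elbow standing 50 mm high beyond the end stop; origin at the bottom of its standing leg
- compound_tin: bystander: grey tin 70 mm across, 75 mm high; origin at the centre of its underside
- wrench: bystander: wrench 170 mm long, lying; origin at the middle of its underside
- brush: bystander: hand brush 190 mm long, lying; origin at the middle of its underside
Mind the look-alikes: they are no part of the job. Leave any black, blue or pink look-alike of the shoe alone.

How it is judged (in metres and radians):
On the way:
1. the shoe is pressed down on its bed by at least 3 mm with the fingers, before its nose is under the bridge (value of joint bed above 0.003 m and contact force between the fingers and shoe above 4 N and x of shoe in the frame of station below -0.066 m), for 0.05 s.
At the end, for the whole second after the job is handed in: The shoe is at rest with its nose within 4 mm of the end stop, centred in the rails within 4 mm, lying level (0.06 rad) under the bridge with the bed pressed down more than 2 mm and the leaf spring lifted onto it by more than 0.10 rad (x of shoe in the frame of station above -0.004 m and y of shoe in the frame of station between -0.004 and 0.004 m and z of shoe in the frame of station below 0.028 m and angle between shoe's own z axis and vertical below 0.06 rad and value of joint leaf above 0.1 rad and value of joint bed above 0.002 m and linear speed of shoe below 0.01 m/s); the robot touches nothing.
It fails at once if the shoe is lifted more than 8 mm above its raised bed (z of shoe in the frame of station above 0.038 m).
It fails at once if the shoe is tipped by more than 0.15 rad (angle between shoe's own z axis and vertical above 0.15 rad).
It fails at once if a bystander is moved by more than 20 mm (distance of any of spare_plate, flange, pumice, elbow, compound_tin, wrench, brush from where it was at the start of the episode above 0.02 m).
It also fails if it takes over 38 s, if anything falls off the work surface, if the arm or the gripper's body presses on something with over 40 N, if the wrist force passes 120 N, or if a joint passes its speed limit or range.

ROBOT

A 6-joint arm with a two-finger parallel gripper is mounted at the origin on the work surface. World frame = base frame: x ahead of the robot, y to its left, z up, the work surface at z = 0. Lengths are in mm, angles in rad, forces in N, time in s.
With the tool pointing down it reaches from about 250 to 850 mm from the base axis. Payload 12.5 kg.
Tool frame: the origin (TCP) lies at the very end of the fingers, on their centre line; the grasp point (between the pads) lies 19 mm behind it; z points along the fingers, y is the direction in which the jaws open and shut (so a half turn about z gives the same grasp; the last joint's range is limited). The gripper opens to 93 mm and grips with 3 to 60 N. Pads are 15 mm wide; open, the fingers measure 128 mm over their backs; the gripper's body (75 mm by 188 mm) begins 65 mm behind the grasp point.
Start: joints at [1.13, 0.351, 1.652, -0, 1.139, -0.085], TCP at [191.555, 515.549, 218.633] pointing down, gripper open.
Joint ranges: [-2.75, 2.75], [-0.79, 2.1], [0.01, 2.65], [-1.57, 4.71], [0.07, 3.14], [-2.87, 2.87]. Speed limits (rad/s): [2.22, 2.22, 2.79, 3.14, 3.14, 3.14].

INTERFACE

Orientations are given as a rotation vector (axis times angle).
In Python, from plant import bot gives the robot as it stands. The module is installed in compiled form; this text tells all that it offers.
- The arm moves only by the shell command python3 -m jog 'ROWS' [FORCE]. ROWS is JSON, a list of rows, each a list of 7 numbers: the shift along the tool's x, y, z in mm, then the turn, a rotation vector about the tool's x, y, z in rad, then the opening, from 0 (shut) to 1 (fully open). In form: [[x, y, z, wx, wy, wz, gripper], ...]. A call has 1 to 8 rows; each row is the pose to reach, as a shift and turn from the pose measured when the call began, along the tool's axes at that moment; what a row does not reach only later rows make up. A row lasts 1/8 s, in which the tool goes at most 62.5 mm and 10.7 degrees, less where a joint would pass 70% of its speed; a pose out of reach is approached as far as the arm can. A call with a gripper value outside its range is refused whole. The fingers move at their own pace and stop on an object; FORCE is the grip in N (left out, the last holds). Time passes only in rows, so rows that repeat a pose let the fingers close. It gives the time, the measured TCP pose, the force and the opening at its end, in the units of the state.
- bot.state(): the state, without advancing time (a new reading comes with each control period).
- bot.grab_frame(name): name is "scene" or "top" or "wrist"; returns a dict with "color" (480x640x3 uint8, blue, green, red), "depth" (480x640 float32, mm along the optical axis (not along the pixel's ray), 0 where there is no reading), "camera_matrix" (3x3 intrinsics, pixels), "view" (4x4, takes a point from world to camera coordinates); the wrist camera has in their place "hand_eye" (4x4, takes a point from camera to tool coordinates, whose origin is the TCP and whose axes are the flange's). Camera axes: x right, y up, looking along -z (the intrinsics and any distortion apply to the point x, -y, -z); pixel columns grow to the right and rows downward; lengths in mm; the calibration is good to about 2 mm. A picture is of the moment at which its call begins: read the wrist's pose just before it.
- bot.hand_in(): hands the job in, once; it reports no verdict.
Trained networks look in a picture, given as the dict that the camera call returned (one of the last four; its "shot" number tells which), for a name from the list of things; names that differ only in an ending like _2 or _b are one class to them, and where a whole thing is asked for, a point or a joint stands for the part that bears it (a point fixed in the world has none). Each returns a list of dicts, best first, with "confidence" (0 to 1); they miss things now and then, are a little off and sometimes report something else, mostly with a low value. They report only what shows in the picture. A call takes as long as a camera call. They do not tell look-alikes from the thing itself.
- bot.recognise(picture, query): "at" ([row, column] in pixels, amid what is visible of it).
- bot.silhouettes(picture, query): "mask" (480x640 bool, what is visible of it) and "at" ([row, column] in pixels, amid what is visible of it).
The state is a dict: "t": time; "joints": joint angles; "dq": joint speeds; "joint_efforts": joint torques, N m; "tcp_pos": TCP position; "tcp_rot": TCP orientation; "contact_force": force on the tool from outside, world axes, zero at the start; "torque": the same for the moment, N m; "grip_width": finger opening in mm.
Only numpy, scipy, OpenCV 4.12 (cv2) and the standard library are available. Lean on these libraries where they do the work, as an engineer would, in place of code of your own. Each camera call takes 0.05 s, during which the arm holds its last target.

## Working session

There is one attempt and no reset: what is moved stays moved. The work goes in short steps, Python scripts to look and compute and a shell command to move; the robot and the scene stay as the last step left them, time stands still between calls to the robot, and variables do not carry over. Pictures are saved under pics/ and viewed, and the job is handed in when it is done.

```bash
mkdir -p pics; ls
python3 - <<'E'
from plant import bot
import cv2, numpy as np
s=bot.state(); print({k:np.round(v,3).tolist() if k!='t' else v for k,v in s.items()})
for n in ("scene","top"):
    f=bot.grab_frame(n); cv2.imwrite(f"pics/{n}0.png",f["color"]); print(n,f["camera_matrix"].round(1).tolist(),f["view"].round(3).tolist(),[k for k in f])
    np.savez(f"{n}0.npz",**{k:f[k] for k in("color","depth","camera_matrix","view")})
    for q in("shoe","station","thumb_rib","press_pad","bridge_front","stop_face","rail_start","leaf_tip"):
        try: print(q,[(np.round(d["at"]).tolist(),round(d["confidence"],2)) for d in bot.recognise(f,q)])
        except Exception as e: print(q,e)
E
```

```text
pics
{'t': 0.0, 'joints': [1.13, 0.351, 1.652, 0.0, 1.139, -0.085], 'dq': [-0.002, -0.0, -0.001, 0.0, -0.001, -0.001], 'joint_efforts': [0.001, -49.733, -28.525, 0.07, 0.026, -0.0], 'tcp_pos': [191.385, 515.25, 218.126], 'tcp_rot': [-0.556, -3.092, 0.002], 'contact_force': [0.905, -0.182, 0.501], 'torque': [0.014, 0.024, 0.011], 'grip_width': 93.041}
scene [[443.0, 0.0, 313.9], [0.0, 443.0, 243.6], [0.0, 0.0, 1.0]] [[-0.743, 0.669, 0.002, 404.84], [-0.518, -0.577, 0.631, 259.497], [0.424, 0.468, 0.776, -1411.274], [0.0, 0.0, 0.0, 1.0]] ['color', 'depth', 'camera_matrix', 'view', 'shot']
shoe [([182.0, 335.0], 0.97), ([395.0, 420.0], 0.89), ([225.0, 208.0], 0.8), ([247.0, 334.0], 0.65)]
station [([277.0, 343.0], 0.8), ([162.0, 278.0], 0.41)]
thumb_rib [([225.0, 205.0], 0.83), ([394.0, 418.0], 0.77), ([246.0, 337.0], 0.69), ([183.0, 335.0], 0.69), ([264.0, 341.0], 0.23)]
press_pad [([244.0, 333.0], 0.84), ([393.0, 418.0], 0.78), ([226.0, 206.0], 0.59), ([182.0, 333.0], 0.57), ([262.0, 289.0], 0.47)]
bridge_front [([273.0, 341.0], 0.85), ([281.0, 352.0], 0.24)]
stop_face [([279.0, 341.0
[... 157 characters left out ...]
, -0.013, 30.553], [0.982, 0.006, 0.191, -557.39], [-0.191, -0.014, 0.981, -1421.041], [0.0, 0.0, 0.0, 1.0]] ['color', 'depth', 'camera_matrix', 'view', 'shot']
shoe [([216.0, 165.0], 0.93), ([196.0, 440.0], 0.91), ([344.0, 395.0], 0.64), ([263.0, 322.0], 0.57)]
station [([257.0, 293.0], 0.85)]
thumb_rib [([268.0, 320.0], 0.82), ([215.0, 167.0], 0.77), ([199.0, 440.0], 0.72), ([223.0, 339.0], 0.72), ([345.0, 395.0], 0.59)]
press_pad [([197.0, 441.0], 0.91), ([343.0, 396.0], 0.81), ([265.0, 319.0], 0.65), ([214.0, 168.0], 0.56)]
bridge_front [([264.0, 297.0], 0.58)]
stop_face [([221.0, 222.0], 0.63), ([257.0, 290.0], 0.59)]
rail_start [([266.0, 296.0], 0.94)]
leaf_tip [([245.0, 277.0], 0.55)]
```

View pics/scene0.png

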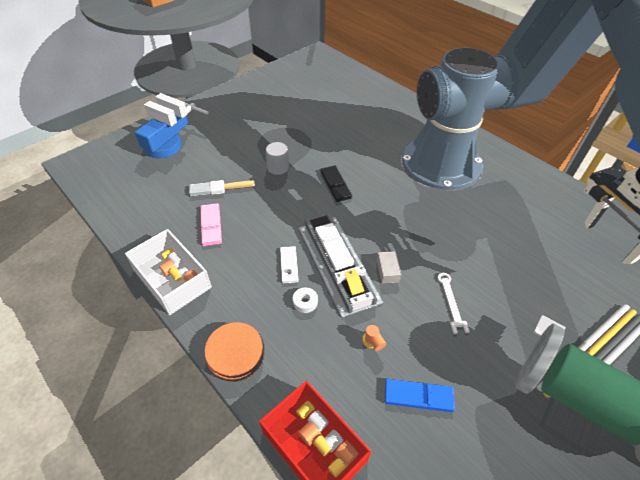

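View pics/top0.png

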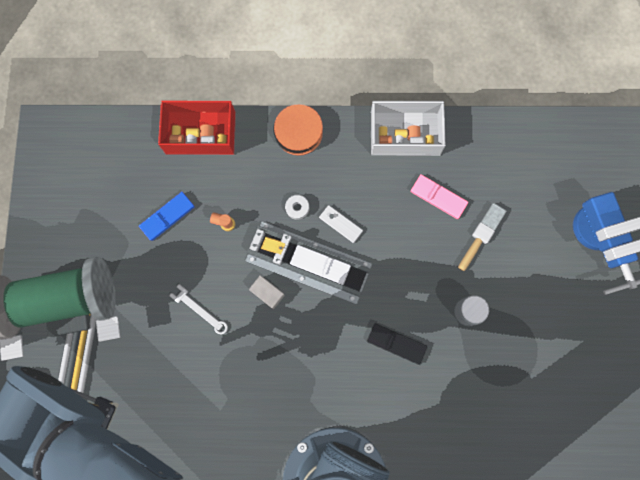

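The top view shows the station with the end stop at about (258,240) and the open track end at about (365,285). The silver shoe lies between them at about (320,265). Black, blue and pink look-alikes lie apart from it, and the grey pumice is near (265,290). Next I'll measure the poses.

```bash
cat > h.py <<'E'
import numpy as np, cv2
from scipy.spatial.transform import Rotation as R
def cloud(f, c2w=None):
    K=f["camera_matrix"]; d=f["depth"].astype(float)
    v,u=np.mgrid[0:480,0:640]
    P=np.stack([(u-K[0,2])/K[0,0]*d,-(v-K[1,2])/K[1,1]*d,-d,np.ones_like(d)],-1)
    if c2w is None: c2w=np.linalg.inv(f["view"])
    W=P@c2w.T
    W=W[...,:3]; W[d==0]=np.nan
    return W
E
python3 - <<'E'
from h import *
for n in("top","scene"):
    f=dict(np.load(f"{n}0.npz")); W=cloud(f)
    if n=="top":
        c=cv2.resize(f["color"][180:340,200:420],None,fx=3.5,fy=3.5,interpolation=cv2.INTER_CUBIC); cv2.imwrite("pics/topz.png",c)
        for p in [(258,250),(310,290),(258,235),(365,285),(320,265),(300,255),(340,275),(265,290),(340,223),(297,206)]:
            print(p,W[p[1],p[0]].round(1))
    else: 
        c=cv2.resize(f["color"][200:330,270:420],None,fx=4.5,fy=4.5,interpolation=cv2.INTER_CUBIC); cv2.imwrite("pics/scenez.png",c)
E
```

```text
(258, 250) [548.4 193.7  31.6]
(310, 290) [453.8  64.4  -5.7]
(258, 235) [584.5 193.7  41.2]
(365, 285) [466.8 -73.6  -1.1]
(320, 265) [509.3  38.9  46. ]
(300, 255) [533.6  88.2  47.3]
(340, 275) [484.5 -10.   48.7]
(265, 290) [448.2 173.3  34.7]
(340, 223) [621.6 -10.2  17.8]
(297, 206) [669.6 100.2   1.8]
```

View pics/topz.png

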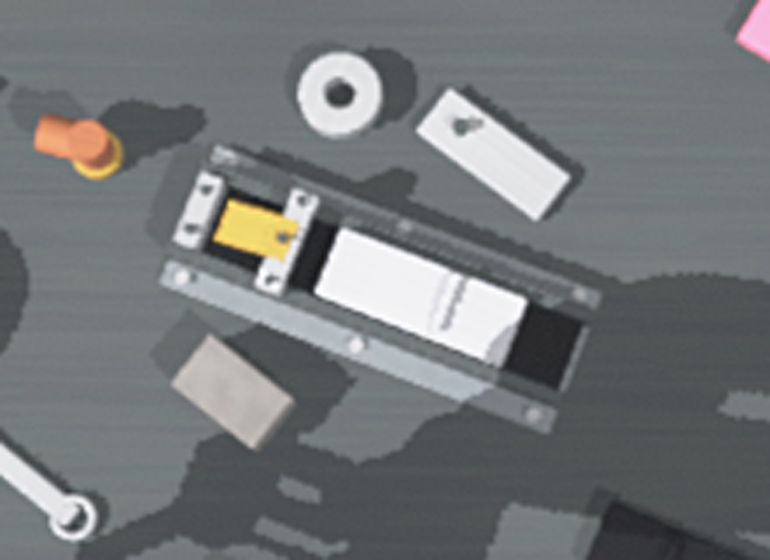

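View pics/scenez.png

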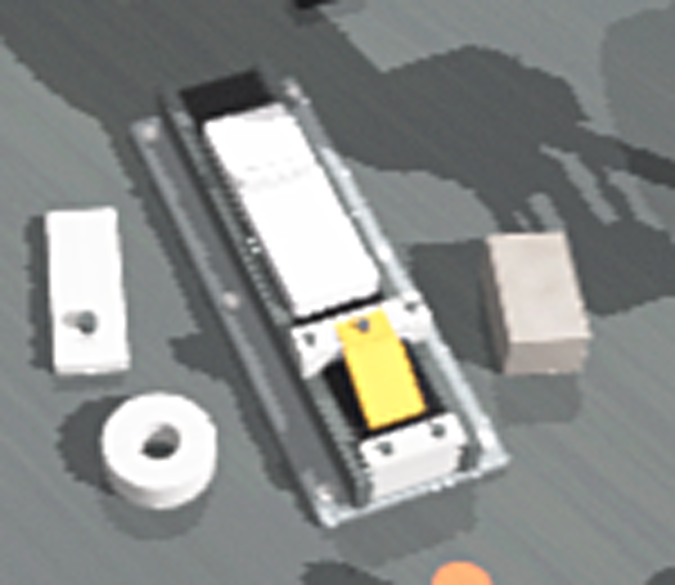

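Run:
```python
from h import *
f=dict(np.load("top0.npz")); K=f["camera_matrix"]; C=np.linalg.inv(f["view"])
def ray(x,y,z):
    u=200+(x+.5)/3.5-.5; v=180+(y+.5)/3.5-.5
    d=C[:3,:3]@np.array([(u-K[0,2])/K[0,0],-(v-K[1,2])/K[1,1],-1]); o=C[:3,3]
    return o+d*(z-o[2])/d[2]
b=[ray(*p,8) for p in[(213,147),(600,298),(550,432),(162,283)]]
print(np.round(b,1))
A,B,Cc,D=b
d=(A+D-B-Cc)/2; L=np.linalg.norm(d); print("len",L,"width",np.linalg.norm(A-D),np.linalg.norm(B-Cc)); ang=np.arctan2(d[1],d[0]); print("yaw",ang)
ex=d[:2]/L; ctr=np.mean(b,0)[:2]; org=ctr+ex*60; print("origin",org)
s=[ray(*p,46) for p in[(340,230),(525,297),(500,365),(317,290)]]
print("shoe",np.round(s,1), np.linalg.norm(s[0]-s[1]),np.linalg.norm(s[0]-s[3]),np.linalg.norm(s[1]-s[2]))
sc=np.mean(s,0)[:2]; ey=np.array([-ex[1],ex[0]]); print("shoe ctr",sc,"in station",(sc-org)@ex,(sc-org)@ey)
e=(s[0]+s[3]-s[1]-s[2])/2; print("shoe yaw",np.arctan2(e[1],e[0]))
br=[ray(*p,55) for p in[(317,195),(280,292)]]; print("bridge up edge",[((q[:2]-org)@ex,(q[:2]-org)@ey) for q in br])
# tool orientation: z down, tool y across track
from plant import bot
st=bot.state(); Rt=R.from_rotvec(st["tcp_rot"]); print(Rt.as_matrix().round(3))
```

```text
[[626.4 192.4   8. ]
 [516.7 -88.6   8. ]
 [420.4 -52.5   8. ]
 [525.7 226.3   8. ]]
len 299.77990669848504 width 106.25054332427256 102.8588227173135
yaw 1.2041815705669774
origin [543.79799114 125.42399807]
shoe [[557.9  96.6  46. ]
 [511.  -33.6  46. ]
 [463.  -16.2  46. ]
 [515.  112.   46. ]] 138.38439824175407 45.58586138661328 50.99699099121683
shoe ctr [511.73146532  39.69692079] in station -91.52466098742065 -0.7939070395365273
shoe yaw 1.2050841080622945
bridge up edge [(np.float64(1.4399511000459468), np.float64(-39.4161497731476)), (np.float64(-0.4692428746669829), np.float64(33.915826298874514))]
[[-0.937  0.348  0.   ]
 [ 0.348  0.937 -0.   ]
 [-0.    -0.    -1.   ]]
```

```bash
python3 -m jog '[[-58,-46,2,0,0,0.18,0.5],[-116,-92,4,0,0,0.36,0],[-174,-138,6,0,0,0.54,0],[-232,-184,8,0,0,0.72,0],[-290,-230,10,0,0,0.9,0],[-348,-276,12,0,0,1.08,0],[-406,-322,14,0,0,1.26,0],[-464.5,-367.6,18,0,0,1.44,0]]' 10
python3 - <<'E'
from plant import bot; from h import *
st=bot.state(); M=R.from_rotvec(st["tcp_rot"]).as_matrix()
t=np.array([499,8.7,200.])
ex=np.array([np.cos(1.2042),np.sin(1.2042),0]); T=np.stack([ex,np.cross([0,0,-1],ex),[0,0,-1]],1)
print(st["t"],st["joints"].round(2) if hasattr(st["joints"],'round') else st["joints"],st["tcp_pos"],"shift",(M.T@(t-st["tcp_pos"])).round(1),"turn",R.from_matrix(M.T@T).as_rotvec().round(4))
E
```

```text
t: 1.9
tcp_pos: [451.6, 86.2, 204.6]
tcp_rot: [2.462, 1.95, 0.001]
contact_force: [0.9, 0.4, 0.2]
grip_width: 17.4
1.9 [0.09 0.2  1.89 0.   1.05 0.32] [451.57050479  86.20302796 204.60480287] shift [-64.6  63.9   4.6] turn [ 0.0008 -0.0004  0.1355]
```

```bash
python3 -m jog '[[-40,40,4,0,0,0.08,0],[-64.6,63.9,4.6,0,0,0.1355,0],[-64.6,63.9,4.6,0,0,0.1355,0],[-64.6,63.9,4.6,0,0,0.1355,0],[-64.6,63.9,4.6,0,0,0.1355,0]]'
python3 - <<'E'
from plant import bot; from h import *
st=bot.state(); f=bot.grab_frame("wrist"); cv2.imwrite("pics/w1.png",f["color"])
np.savez("w1.npz",**{k:f[k] for k in("color","depth","camera_matrix","hand_eye")},pos=st["tcp_pos"],rot=st["tcp_rot"])
print(st["contact_force"],f["hand_eye"].round(2).tolist(),f["camera_matrix"].tolist())
f=bot.grab_frame("top"); cv2.imwrite("pics/top1.png",f["color"])
E
```

```text
t: 2.52
tcp_pos: [498.6, 9.7, 200.2]
tcp_rot: [2.587, 1.781, 0.001]
contact_force: [0.4, 0.1, 0.0]
grip_width: 0.4
[0.38259201 0.09822266 0.03899498] [[0.0, 0.96, 0.28, 78.5], [1.0, -0.0, -0.0, 1.33], [-0.0, 0.28, -0.96, -165.41], [0.0, 0.0, 0.0, 1.0]] [[413.8196239553053, 0.0, 305.2040468769976], [0.0, 413.8196239553053, 239.8351501877993], [0.0, 0.0, 1.0]]
```

View pics/w1.png

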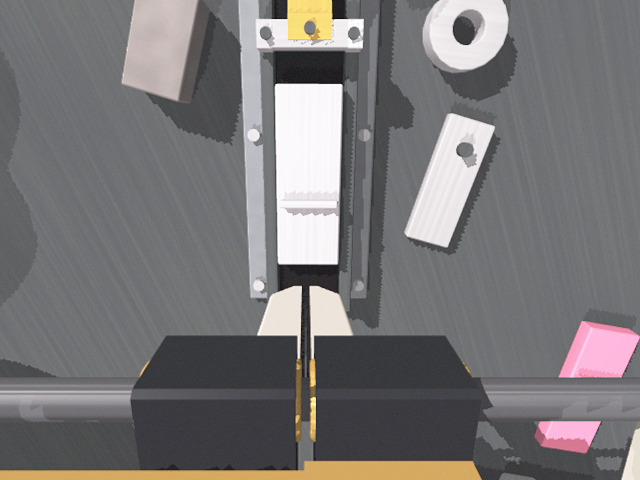

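The wrist view shows the shoe straight in the track: nose edge at row 84, tail at row 264, rib at about row 204, and the bridge's upstream edge at about row 50. The closed fingers are at about (306,290).

Run:
```python
from h import *
f=dict(np.load("w1.npz")); K=f["camera_matrix"]; M=np.eye(4); M[:3,:3]=R.from_rotvec(f["rot"]).as_matrix(); M[:3,3]=f["pos"]
C=M@f["hand_eye"]
def pix(u,v,z):
    d=C[:3,:3]@np.array([(u-K[0,2])/K[0,0],-(v-K[1,2])/K[1,1],-1]); o=C[:3,3]
    w=o+d*(z-o[2])/d[2]; return w, M[:3,:3].T@(w-f["pos"])
for n,u,v,z in[("noseL",275,84,46),("noseR",342,84,46),("tailR",339,264,46),("tailL",277,264,46),("ribtop",309,204,53),("ribdn",309,208,53),("ribup",309,200,53),("brL",257,50,55),("brR",363,50,55),("railLend",265,298,35),("railRend",353,298,35),("baseL",251,298,8),("baseR",366,298,8)]:
    w,t=pix(u,v,z); print(n,w.round(1),t.round(1))
W=cloud(f,C)
for v in range(40,275,6):
    print(v,W[v,300].round(1),(M[:3,:3].T@(W[v,300]-f["pos"])).round(1))
```

```text
noseL [516.  111.9  46. ] [101.6 -20.4 154.2]
noseR [561.3  94.6  46. ] [101.6  28.2 154.3]
tailR [512.9 -35.1  46. ] [-36.8  29.3 154.2]
tailL [465.5 -17.   46. ] [-36.8 -21.5 154.1]
ribtop [508.1  21.8  53. ] [ 14.6   4.5 147.2]
ribdn [507.   18.8  53. ] [ 11.5   4.5 147.2]
ribup [509.2  24.7  53. ] [ 17.8   4.5 147.2]
brL [513.  135.9  55. ] [123.  -31.7 145.2]
brR [581.2 109.8  55. ] [123.   41.4 145.3]
railLend [441.8 -45.7  35. ] [-72.1 -33.4 165.1]
railRend [513.3 -73.1  35. ] [-72.1  43.1 165.2]
baseL [422.5 -51.5   8. ] [-84.4 -49.4 192.1]
baseR [523.5 -90.1   8. ] [-84.4  58.8 192.2]
40 [542.9 131.   56. ] [129.1  -2.  144.3]
46 [541.5 127.6  55.2] [125.5  -2.1 145.1]
52 [541.3 127.7  28.5] [125.4  -2.4 171.7]
58 [539.8 123.8  28.7] [121.2  -2.4 171.5]
64 [538.2 119.8  29.1] [117.   -2.4 171.1]
70 [536.7 115.8  30.7] [112.6  -2.4 169.5]
76 [535.2 112.1  28. ] [108.7  -2.4 172.2]
82 [533.7 108.   29.2] [104.3  -2.4 171.1]
88 [531.9 103.   45. ] [ 99.   -2.3 155.2]
94 [530.4  99.   47.4] [ 94.7  -2.2 152.8]
100 [528.9  95.2  45.8] [ 90.6  -2.3 154.4]
106 [527.4  91.3  44.2] [
[... 565 characters left out ...]
45. ] [ 28.8  -2.5 155.2]
190 [504.9  33.1  44.6] [ 24.   -2.5 155.6]
196 [503.3  28.7  45.1] [ 19.4  -2.5 155.1]
202 [502.2  25.7  53.1] [ 16.2  -2.4 147.1]
208 [499.9  19.9  45.5] [  9.9  -2.6 154.7]
214 [498.   15.2  44.7] [  4.9  -2.6 155.5]
220 [496.2  10.5  44.3] [-1.000e-01 -2.600e+00  1.559e+02]
226 [494.5   6.   44.8] [ -4.9  -2.6 155.4]
232 [492.8   1.5  45.4] [ -9.8  -2.6 154.8]
238 [490.8  -3.6  43.6] [-15.3  -2.7 156.5]
244 [489.2  -7.9  45.5] [-19.8  -2.7 154.7]
250 [487.4 -12.5  46. ] [-24.7  -2.7 154.2]
256 [485.4 -17.7  44.6] [-30.3  -2.7 155.5]
262 [483.5 -22.5  44.8] [-35.5  -2.7 155.4]
268 [479.4 -32.8  29. ] [-46.6  -2.9 171.2]
274 [477.4 -37.9  29.2] [-52.   -2.9 170.9]
```

```bash
python3 -m jog '[[0,3.5,50,0,0,0,0],[0,3.5,100,0,0,0,0],[0,3.5,135,0,0,0,0],[0,3.5,147,0,0,0,0],[0,3.5,147,0,0,0,0]]'
python3 - <<'E'
from plant import bot; from h import *
st=bot.state(); f=bot.grab_frame("wrist"); cv2.imwrite("pics/w2.png",f["color"]); print(st["tcp_pos"],st["contact_force"])
E
```

```text
t: 3.25
tcp_pos: [502.2, 8.5, 53.5]
tcp_rot: [2.587, 1.782, 0.001]
contact_force: [0.8, 0.1, 0.7]
grip_width: 0.3
[502.23057711   8.50497899  53.47707049] [0.81741672 0.09428954 0.74890254]
```

View pics/w2.png

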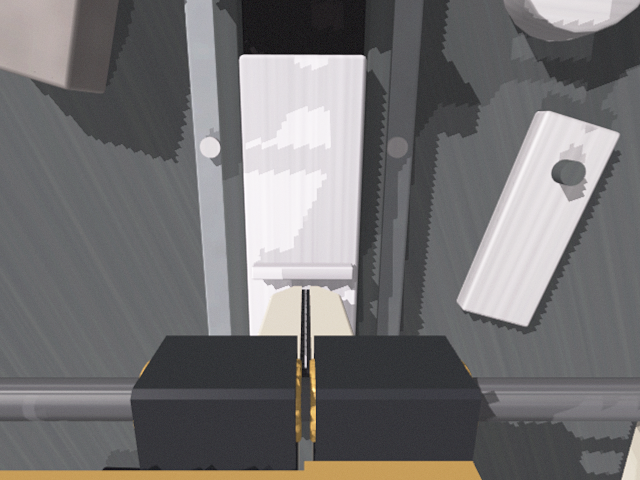

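The fingertips at about (306,290) hang centrally over the pad, just behind the rib (row ~272). Now I'll press.

```bash
python3 -m jog '[[0,-0.8,5,0,0,0,0],[0,-0.8,8,0,0,0,0],[0,-0.8,10,0,0,0,0],[0,-0.8,12,0,0,0,0],[0,-0.8,12,0,0,0,0]]'
```

```text
t: 3.92
tcp_pos: [502.4, 8.7, 42.9]
tcp_rot: [2.586, 1.781, 0.004]
contact_force: [-3.3, 0.6, 10.3]
grip_width: 0.5
```

```bash
python3 -m jog '[[0,0,2,0,0,0,0],[0,0,4,0,0,0,0],[0,0,6.5,0,0,0,0],[0,0,6.5,0,0,0,0]]'
```

```text
t: 4.42
tcp_pos: [502.4, 8.7, 37.3]
tcp_rot: [2.586, 1.781, 0.004]
contact_force: [-4.5, 0.1, 15.9]
grip_width: 0.7
```

```bash
python3 -m jog '[[3,0,0.7,0,0,0,0],[7,0,0.7,0,0,0,0],[12,0,0.7,0,0,0,0],[17,0,0.7,0,0,0,0],[22,0,0.7,0,0,0,0],[26,0,0.7,0,0,0,0],[26,0,0.7,0,0,0,0]]'
python3 - <<'E'
from plant import bot; from h import *
st=bot.state(); f=bot.grab_frame("wrist"); cv2.imwrite("pics/w3.png",f["color"]); M=R.from_rotvec(st["tcp_rot"]).as_matrix(); print(st["tcp_pos"],(M.T@st["contact_force"]).round(1), M.round(3))
E
```

```text
t: 5.3
tcp_pos: [512.8, 32.5, 38.0]
tcp_rot: [2.584, 1.78, 0.006]
contact_force: [-2.8, -4.1, 15.0]
grip_width: 0.6
[512.75426026  32.4621957   38.02620315] [ -4.8  -1.1 -15. ] [[ 0.356  0.934  0.006]
 [ 0.934 -0.356 -0.001]
 [ 0.001  0.005 -1.   ]]
```

View pics/w3.png

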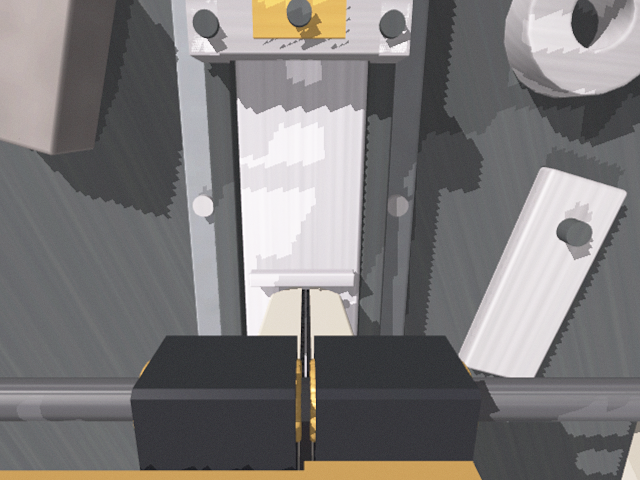

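The shoe is sliding and its nose is at the bridge's edge (row ~58), with the fingers still behind the rib. I'll keep sliding.

```bash
python3 -m jog '[[5,0,1.3,0,0,0,0],[10,0,1.3,0,0,0,0],[15,0,1.3,0,0,0,0],[20,0,1.3,0,0,0,0],[25,0,1.3,0,0,0,0],[30,0,1.3,0,0,0,0],[35,0,1.3,0,0,0,0],[35,0,1.3,0,0,0,0]]'
python3 - <<'E'
from plant import bot; from h import *
st=bot.state(); f=bot.grab_frame("wrist"); cv2.imwrite("pics/w4.png",f["color"]); M=R.from_rotvec(st["tcp_rot"]).as_matrix(); print(st["tcp_pos"],(M.T@st["contact_force"]).round(1), M.round(3))
E
```

```text
t: 6.35
tcp_pos: [525.9, 64.8, 38.0]
tcp_rot: [2.582, 1.78, 0.008]
contact_force: [-2.9, -4.2, 15.3]
grip_width: 0.6
[525.92967858  64.7519333   38.03041353] [ -5.   -1.1 -15.3] [[ 0.356  0.934  0.007]
 [ 0.935 -0.356 -0.002]
 [ 0.001  0.007 -1.   ]]
```

View pics/w4.png

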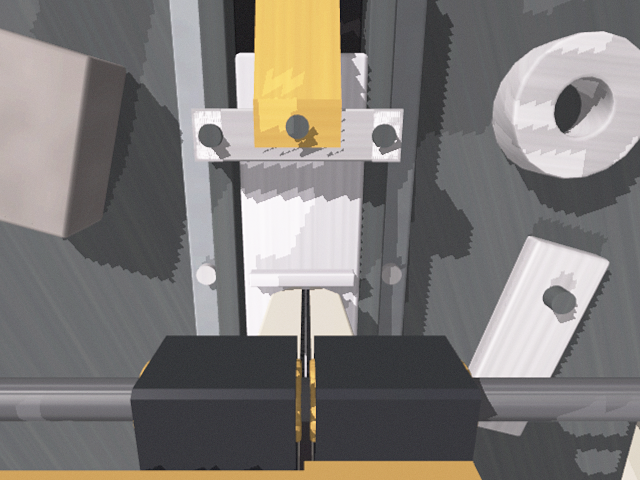

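The nose has passed under the bridge and reached the leaf spring (row ~55).

```bash
python3 -m jog '[[5,0,1.3,0,0,0,0],[10,0,1.3,0,0,0,0],[15,0,1.3,0,0,0,0],[20,0,1.3,0,0,0,0],[24,0,1.3,0,0,0,0],[27,0,1.3,0,0,0,0],[27,0,1.3,0,0,0,0]]'
```

```text
t: 7.28
tcp_pos: [535.6, 89.0, 37.6]
tcp_rot: [2.581, 1.78, 0.006]
contact_force: [-4.4, -7.8, 11.8]
grip_width: 0.5
```

```bash
python3 -m jog '[[2,0,1,0,0,0,0],[4,0,1,0,0,0,0],[5,0,1,0,0,0,0],[5,0,1,0,0,0,0]]'
python3 - <<'E'
from plant import bot; from h import *
st=bot.state(); f=bot.grab_frame("wrist"); cv2.imwrite("pics/w5.png",f["color"]); M=R.from_rotvec(st["tcp_rot"]).as_matrix(); print(st["tcp_pos"],(M.T@st["contact_force"]).round(1))
E
```

```text
t: 7.78
tcp_pos: [537.0, 92.6, 37.3]
tcp_rot: [2.58, 1.78, 0.003]
contact_force: [-5.0, -9.3, 11.8]
grip_width: 0.6
[536.96678135  92.5645249   37.29974795] [-10.5  -1.3 -11.8]
```

View pics/w5.png

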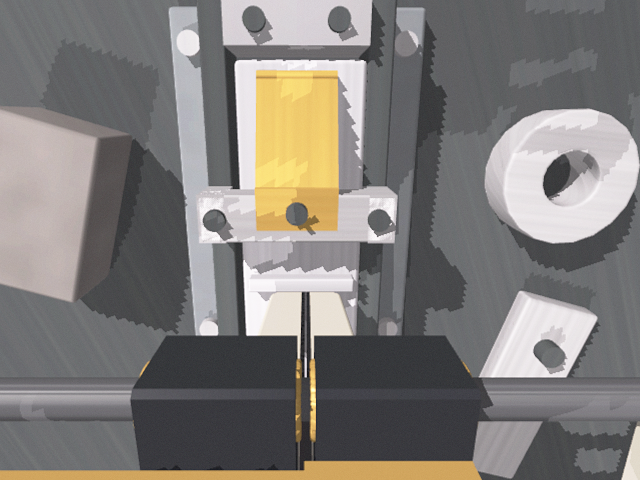

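```bash
python3 -m jog '[[2.5,0,1,0,0,0,0],[4,0,1,0,0,0,0],[5,0,1,0,0,0,0],[6,0,1,0,0,0,0],[6,0,1,0,0,0,0]]'
python3 - <<'E'
from plant import bot; from h import *
st=bot.state(); f=bot.grab_frame("wrist"); cv2.imwrite("pics/w6.png",f["color"]); M=R.from_rotvec(st["tcp_rot"]).as_matrix(); print(st["tcp_pos"],(M.T@st["contact_force"]).round(1))
C=np.eye(4);C[:3,:3]=M;C[:3,3]=st["tcp_pos"];W=cloud(f,C@f["hand_eye"])
for u in(247,355):
  for v in range(36,90,3): print(u,v,W[v,u].round(1),end=' | ')
E
```

```text
t: 8.45
tcp_pos: [538.5, 96.5, 37.2]
tcp_rot: [2.579, 1.78, -0.001]
contact_force: [-8.5, -14.2, 17.5]
grip_width: 0.6
[538.46646515  96.52997752  37.23206095] [-16.3  -2.8 -17.5]
247 36 [558.2 202.3  42.1] | 247 39 [557.8 201.5  42. ] | 247 42 [557.3 201.   39.7] | 247 45 [556.9 200.2  39. ] | 247 48 [556.5 199.4  38.6] | 247 51 [556.1 198.3  39.4] | 247 54 [555.7 197.4  39.4] | 247 57 [555.3 196.7  38.4] | 247 60 [554.7 196.   36.8] | 247 63 [554.3 195.1  36.3] | 247 66 [553.9 194.1  36.7] | 247 69 [553.4 193.3  35.5] | 247 72 [553.1 192.2  36.5] | 247 75 [552.6 191.4  35.5] | 247 78 [552.2 190.4  35.8] | 247 81 [551.8 189.5  35.4] | 247 84 [551.4 188.4  36.2] | 247 87 [550.9 187.5  35.3] | 355 36 [594.1 189.2  39.9] | 355 39 [593.8 188.2  40.1] | 355 42 [593.4 187.3  40.4] | 355 45 [593.2 186.4  39.6] | 355 48 [593.  185.5  39.1] | 355 51 [592.6 184.5  39.6] | 355 54 [592.3 183.6  39.1] | 355 57 [591.9 182.6  39.8] | 355 60 [592.5 182.1  33.9] | 355 63 [591.9 181.   35.8] | 355 66 [591.4 179.9  36.9] | 355 69 [591.1 179.   36.7] | 355 72 [590.9 178.   35.7] | 355 75 [590.5 177.   36.1] | 355 78 [589.9 176.   37.6] | 355 81 [589.8 175.   35.9] | 355 84 [589.5 174.   35.9] | 355 87 [589.2 173.   35.7] |
```

View pics/w6.png

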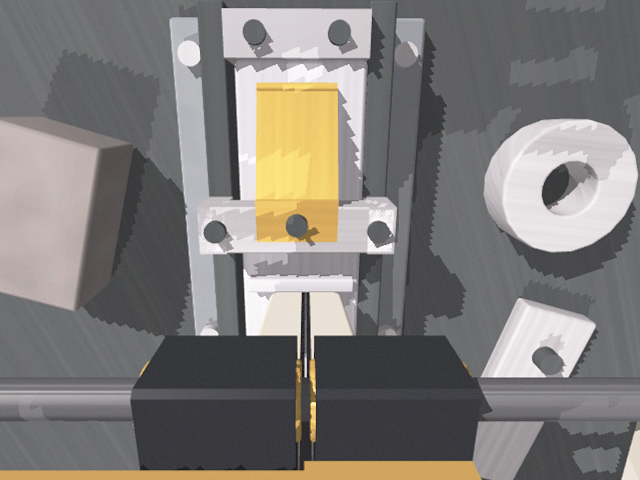

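No gap is visible between the nose and the stop now (row ~59). I'll push slightly more to confirm it is against the stop.

```bash
python3 -m jog '[[3,0,0.8,0,0,0,0],[4.5,0,0.8,0,0,0,0],[4.5,0,0.8,0,0,0,0]]'
```

```text
t: 8.88
tcp_pos: [538.5, 96.8, 37.2]
tcp_rot: [2.576, 1.78, -0.012]
contact_force: [-12.2, -32.7, 20.5]
grip_width: 0.8
```

Force rose to about 35 N with only 0.3 mm of travel, so the shoe is on the stop. I'll ease off the push and lift straight up.

```bash
python3 -m jog '[[0.5,0,0,0,0,0,0],[0.3,0,-2,0,0,0,0],[0,0,-4,0,0,0,0],[0,0,-6,0,0,0,0],[-1,0,-8,0,0,0,0],[-3,0,-14,0,0,0,0],[-4,0,-40,0,0,0,0],[-4,0,-90,0,0,0,0]]'
python3 -m jog '[[-40,0,-60,0,0,0,0],[-60,0,-80,0,0,0,0],[-60,0,-80,0,0,0,0],[-60,0,-80,0,0,0,0]]'
python3 - <<'E'
from plant import bot; from h import *
st=bot.state(); f=bot.grab_frame("wrist"); cv2.imwrite("pics/w7.png",f["color"]); M=R.from_rotvec(st["tcp_rot"]).as_matrix(); print(st["tcp_pos"],st["contact_force"])
np.savez("w7.npz",**{k:f[k] for k in("color","depth","camera_matrix","hand_eye")},pos=st["tcp_pos"],rot=st["tcp_rot"])
f=bot.grab_frame("top"); cv2.imwrite("pics/top7.png",f["color"]); cv2.imwrite("pics/top7z.png",cv2.resize(f["color"][180:340,200:420],None,fx=3.5,fy=3.5,interpolation=cv2.INTER_CUBIC))
f=bot.grab_frame("scene"); cv2.imwrite("pics/scene7z.png",cv2.resize(f["color"][200:330,270:420],None,fx=4.5,fy=4.5,interpolation=cv2.INTER_CUBIC))
E
```

```text
t: 9.88
tcp_pos: [536.3, 94.2, 127.4]
tcp_rot: [2.577, 1.781, -0.016]
contact_force: [0.7, -0.3, 0.6]
grip_width: 0.6
t: 10.38
tcp_pos: [515.1, 39.5, 207.5]
tcp_rot: [2.578, 1.781, -0.016]
contact_force: [0.1, 1.6, -0.3]
grip_width: 0.6
[515.14739409  39.48481972 207.47620622] [ 0.11550075  1.55004937 -0.33793781]
```

View pics/w7.png

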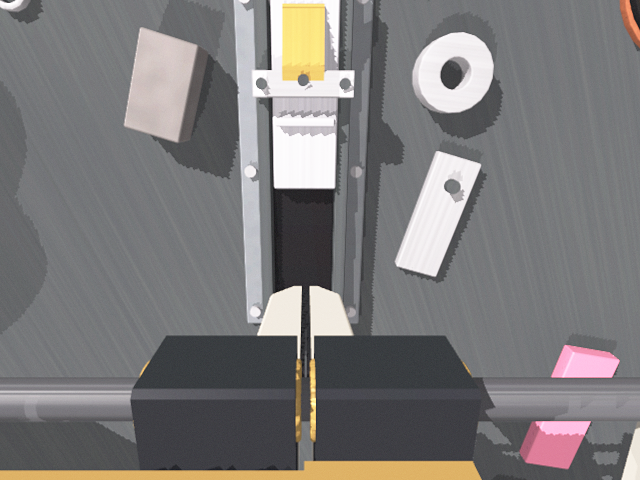

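View pics/scene7z.png

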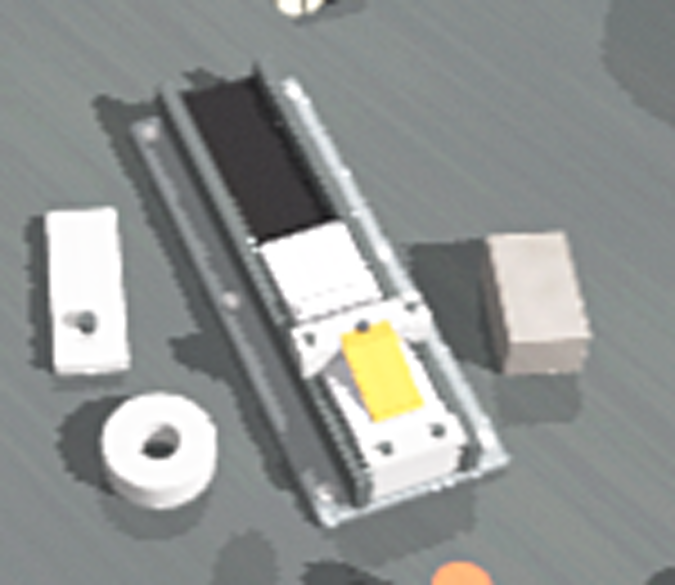

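View pics/top7.png

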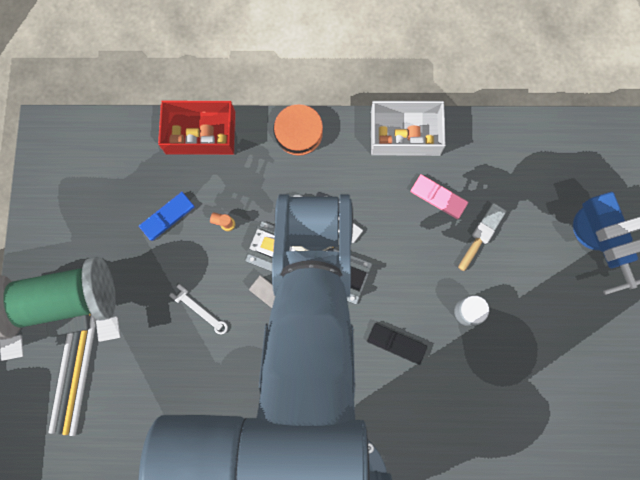

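The shoe lies under the bridge, the leaf rests on it, and nothing else has moved. I'll check the distance from the bridge to the tail (70 mm when home).

Run:
```python
from h import *
f=dict(np.load("w7.npz")); K=f["camera_matrix"]; M=np.eye(4); M[:3,:3]=R.from_rotvec(f["rot"]).as_matrix(); M[:3,3]=f["pos"]
C=M@f["hand_eye"]; W=cloud(f,C)
def pix(u,v,z):
    d=C[:3,:3]@np.array([(u-K[0,2])/K[0,0],-(v-K[1,2])/K[1,1],-1]); o=C[:3,3]
    w=o+d*(z-o[2])/d[2]; return M[:3,:3].T@(w-f["pos"])
br=pix(305,97,55)
for n,u,v,z in[("tailL",274,188,41),("tailR",335,188,41),("ribL",279,119,48),("ribR",334,119,48),("railL",262,322,35),("railR",349,322,35),("brL",253,97,55),("brR",353,97,55)]: print(n,(pix(u,v,z)-br)[:2].round(1), pix(u,v,z)[:2].round(1))
print("pad z",np.nanmedian(W[140:180,285:325,2]),"front pad",np.nanmedian(W[100:112,285:325,2]),"bench z",np.nanmedian(W[200:300,520:540,2]),"bridge",np.nanmedian(W[80:92,265:275,2]))
cv2.imwrite("pics/w7z.png",cv2.resize(f["color"][0:210,220:390],None,fx=3.5,fy=2.8))
```

```text
tailL [-68.7 -25. ] [ 23.9 -23.6]
tailR [-68.7  24.2] [23.9 25.6]
ribL [-15.3 -19.5] [ 77.3 -18.1]
ribR [-15.3  21.8] [77.3 23.2]
railL [-192.3  -39. ] [-99.7 -37.6]
railR [-192.4   40. ] [-99.8  41.4]
brL [ -0.  -37.6] [ 92.6 -36.3]
brR [ 0.  34.8] [92.6 36.1]
pad z 40.27074389970599 front pad 40.26615299320076 bench z -0.583787779992889 bridge 54.41803578933727
```

View pics/w7z.png

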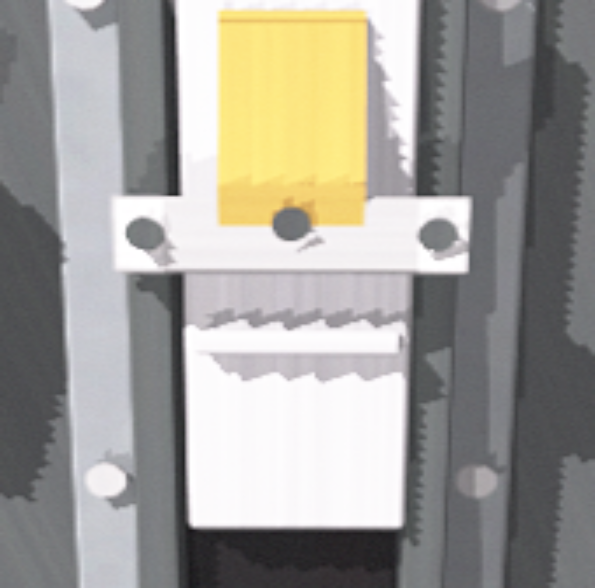

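Run:
```python
from plant import bot
s=bot.state(); print(s["t"],s["contact_force"]); print(bot.hand_in())
```

```text
10.525 [-1.35992419 -0.24975982 -0.89333881]
the job is handed in; nothing more can be done
None
```

The shoe is loaded and clamped at home, and the job was handed in at about 10.5 s of the 38 s allowed. The hand-in reports no verdict.

I pressed the shoe down about 8 mm behind its rib with the closed fingertips, at about 16 N. I then slid it roughly 91 mm under the bridge and leaf. At the end stop the force rose to about 35 N with only 0.3 mm of travel. I eased off, lifted straight up and moved the arm clear.

**Last checks, from the wrist picture:**
- **Home position:** the tail is 68.7 mm behind the bridge face, against 70 mm nominal, so the shoe is home within measuring error.
- **Height and level:** the shoe's top is at 40–41 mm, about 5 mm below its raised position. It is level front to back and lies under the bridge.
- **Centring:** the shoe is centred in the rails to about 1 mm.
- **Leaf spring:** the leaf lies on the shoe in the pictures; I did not measure its angle.
- **Bystanders:** the ones in view look unmoved. In the last top view the arm partly hides the flange, spare plate and pumice, but the wrist and scene views show them in place.
- **Arm contact:** the arm was clear of everything. The force reading was about 1.5 N, close to its offset.

No check failed. Two measurements differed: the top and wrist cameras placed the station about 4 mm apart across the track. I set the fingers by the closer wrist view.

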